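# Right the fallen jar on the parts carousel and bring it to the front

## Robot

A 6-joint arm with a two-finger parallel gripper is mounted at the origin on the work surface. World frame = base frame: x ahead of the robot, y to its left, z up, the work surface at z = 0. Lengths are in m, angles in rad, forces in N, time in s.
With the tool pointing down it reaches from about 0.35 to 0.875 m from the base axis. Payload 4.2 kg.
Tool frame: the origin (TCP) lies on the centre line of the jaws, within the pads' length; the fingertips stand 25 mm ahead of it and the grasp point (between the pads) lies 6 mm ahead of it; z points along the fingers, y is the line along which they close (so a half turn about z gives the same grasp; the last joint's range is limited). The gripper opens to 85 mm and grips with 20 to 120 N. Pads are 22 mm wide; open, the fingers measure 114 mm over their backs; the gripper's body (76 mm by 85 mm) begins 54 mm behind the grasp point. The pads swing forward as they close: fully open they stand 13 mm farther back than shut.
Start: joints at [-1.066, 0.385, 0.008, 0, -1.194, -0.259], TCP at [0.152, -0.606, 0.256] pointing down, gripper open.
Joint ranges: [-3.14, 3.14], [-1.21, 2.06], [-1.07, 1.41], [-3.16, 2.05], [-2.99, -0.16], [-3.1, 3.1]. Speed limits (rad/s): [2.79, 2.79, 3.14, 3.14, 3.14, 3.14].

## Interface

Orientations are given as a unit quaternion [x, y, z, w].
In Python, from cell import manip, get_image, close_job gives the robot as it stands.
- The arm moves only by the tool carry_out, never from a script. Its argument "steps" is a list of rows, each a list of 3 entries, a list of its own where there are three numbers: the shift along the tool's x, y, z in m, then the turn, a rotation vector about the tool's x, y, z in degrees, then the closure in counts, from 0 (fully open) to 255 (shut). A call has 1 to 10 rows; each row is the pose to reach, as a shift and turn from the pose commanded when the call began, along the tool's axes at that moment; what a row does not reach only later rows make up. A row lasts 1/10 s, in which the tool goes at most 50 mm and 8.59 degrees, less where a joint would pass 70% of its speed; a pose out of reach is approached as far as the arm can. A call with a gripper value outside its range is refused whole. The fingers move at their own pace and stop on an object; "force" is the grip in N (left out, the last holds). Time passes only in rows, so rows that repeat a pose let the fingers close. It gives the time, the measured TCP pose, the force, the opening and the grip force at its end, in the units of the state.
- manip.get_state(): the state, without advancing time (a new reading comes with each control period).
- get_image(name): name is "scene" or "top" or "wrist"; returns a dict with "color" (480x640x3 uint8, red, green, blue), "z_map" (480x640 float32, m along the optical axis (not along the pixel's ray), 0 where there is no reading), "camera_matrix" (3x3 intrinsics, pixels), "k1" (the pictures are not rectified: a ray, as slopes to the right and down, at radius r is drawn at 1 + k1 r^2 times it, then the intrinsics apply), "position" and "rotation" of the camera in the world; the wrist camera has in their place "tool_from_camera" (4x4, takes a point from camera to tool coordinates, whose origin is the TCP and whose axes are the flange's). Camera axes: x right, y down, z forward; pixel columns grow to the right and rows downward; lengths in m; the calibration is good to about 2 mm. A picture is of the moment at which its call begins: read the wrist's pose just before it.
- close_job(): hands the job in; it is judged then, once.
The state is a dict: "time": time; "q": joint angles; "qvel": joint speeds; "joint_efforts": joint torques, N m; "position": TCP position; "eef_rot": TCP orientation; "ft_force": force on the tool from outside, world axes, zero at the start; "wrist_torque": the same for the moment, N m; "opening": opening from 0.0 (shut) to 1.0 (fully open); "finger_force": force on a finger pad.
Only numpy, scipy, OpenCV 4.12 (cv2) and the standard library are available. Lean on these libraries where they do the work, as an engineer would, in place of code of your own. Each camera call takes 0.05 s, during which the arm holds its last target. There are 200 camera calls.

## Task

The square jar has fallen over on the parts carousel: stand it upright, cap up, in the middle of its square pad and let go of it, without knocking over or pushing off its round neighbours. Then turn the carousel until that jar stands in line with the fixed pointer at the front, and finish still gripping the carousel (its handle is meant for this), holding it still there with the jar standing free. Leave the things on the bench alone.

Things in the scene. Friction and masses are not known exactly. Their poses are not given: they have to be found in the camera images.
- jar_center (a point): the fallen jar: a square plastic jar 44 x 44 mm and 80 mm tall with a round cap 36 mm across and 16 mm tall on top (96 mm in all, 160 g). This point is on its long axis 48 mm from its underside (half-way); its z axis points from the underside to the cap. It starts lying flat on one side on the disc, the cap pointing roughly away from the disc's middle. It is loose and the only square one
- seat (a point): centre of the jar's seat, a flat square rubber pad (56 mm) on top of the disc, 95 mm from the disc's axis, where the jar must stand; the point is on the disc's upper surface (36 mm above the bench) and turns with it; its x axis points at the disc's axis, z up
- front (a point): the fixed front position: the point at disc-surface height, 95 mm from the disc's axis, in line with the pointer, a steel finger standing on the foot just outside the rim (168 mm from the axis, 42 mm high). The seat is at the front when it coincides with this point
- hub (a point): the axis of the turntable at the height of the disc's upper surface; the plywood disc is 280 mm across and 12 mm thick; a low hub 36 mm across and 10 mm high is at its middle
- handle (a point): the turning handle: a round upright grip 26 mm across and 45 mm tall on a 14 mm steel post fixed to the disc 115 mm from its axis, opposite the seat; the point is the middle of the grip, on its axis, 158 mm above the bench (grip from 136 to 181 mm); everything else on the disc is below 135 mm once the jar stands
- disc (a joint): angle of the turntable, 0 at the start of each run, growing anticlockwise seen from above; turns freely both ways more than a full turn, with light friction (about 0.06 N m) that stops it when it is let go
- tin_mid (a point): neighbour standing loose on the disc in another place, its centre 100 mm from the axis: plain steel tin, 54 mm across, 75 mm high; the point is half-way up its axis, z axis upwards
- clear_jar_mid (a point): neighbour standing loose on the disc in another place, its centre 100 mm from the axis: clear round jar, 52 mm across, 85 mm high; the point is half-way up its axis, z axis upwards
- squat_jar_mid (a point): neighbour standing loose on the disc in another place, its centre 100 mm from the axis: squat round jar, 56 mm across, 62 mm high; the point is half-way up its axis, z axis upwards
- amber_bottle_mid (a point): neighbour standing loose on the disc in another place, its centre 100 mm from the axis: small round bottle, 44 mm across, 90 mm high; the point is half-way up its axis, z axis upwards
- driver: screwdriver lying on the bench, leave alone; origin at its underside
- bracket: steel angle bracket, 100 x 35 mm and 30 mm high, lying on the bench, leave alone; origin at centre of its underside
- breaker: moulded circuit breaker 75 x 36 x 69 mm standing on the bench, leave alone; origin at centre of its underside
Mind the look-alikes: they are no part of the job. What is shaped like the part that bears clear_jar_mid but turquoise is not meant. Leave any blue look-alike of the part that bears jar_center alone.

How it is judged:
By the outcome, as a careful person would: the job done as asked, in the order asked, and still so for the second after the job is handed in, while the arm keeps its last pose, push and grip.
It also fails if it takes over 64 s, if anything falls off the work surface, if the arm or the gripper's body presses on something with over 40 N, if the wrist force passes 120 N, or if a joint passes its speed limit or range.

## Working session

There is one attempt and no reset: what is moved stays moved. The work goes in short steps, Python scripts to look and compute and a tool call to move; the robot and the scene stay as the last step left them, time stands still between calls to the robot, and variables do not carry over. Pictures are saved under pics/ and viewed, at most 10 in all, crops included, and the job is handed in when it is done.

Besides the shell and the picture viewer there is one more tool, called after "Call:" as name(argument=value, ...), one argument or row to a line, values as JSON. carry_out: Moves the arm, as the interface text tells. Its arguments: {"type":"object","properties":{"steps":{"type":"array","items":{"type":"array"}},"force":{"type":"number"}},"required":["steps"]}

```bash
mkdir -p pics; ls; cat > h.py <<'E'
import numpy as np, cv2
from cell import manip, get_image, close_job
from scipy.spatial.transform import Rotation as R
def cloud(im, T=None):
    """world xyz per pixel (HxWx3), nan where no depth"""
    K=np.array(im["camera_matrix"]);k1=im["k1"];z=im["z_map"]
    h,w=z.shape;u,v=np.meshgrid(np.arange(w),np.arange(h))
    p=cv2.undistortPoints(np.stack([u,v],-1).reshape(-1,1,2).astype(np.float64),K,np.array([k1,0,0,0.])).reshape(h,w,2)
    P=np.dstack([p*z[...,None],z]); P[z==0]=np.nan
    if "position" in im:
        r=np.array(im["rotation"]); r=R.from_quat(r).as_matrix() if r.size==4 else r
        return P@r.T+np.array(im["position"])
    T=np.array(im["tool_from_camera"]);P=P@T[:3,:3].T+T[:3,3]
    s=STATE
    return P@R.from_quat(s["eef_rot"]).as_matrix().T+np.array(s["position"])
def shot(name,f):
    global STATE
    STATE=manip.get_state();im=get_image(name)
    cv2.imwrite(f"pics/{f}.png",im["color"][...,::-1]);return im
E
python3 - <<'E'
from h import *
s=manip.get_state();print(s)
for n in("scene","top"):
    im=shot(n,n);print(n,im["position"],im["rotation"],im["camera_matrix"],im["k1"])
    np.save(n+".npy",cloud(im))
a=cv2.imread("pics/scene.png");b=cv2.imread("pics/top.png")
E
```

```text
pics
{'time': 0.0, 'q': array([-1.06639611e+00,  3.85589455e-01,  6.63915438e-03, -5.32704661e-04,
       -1.19396598e+00, -2.58607230e-01]), 'qvel': array([-0.00150869,  0.00128495, -0.00040904, -0.00164986, -0.00058049,
        0.0023468 ]), 'joint_efforts': array([-2.58975870e-04, -3.92289162e+01,  1.88401669e+01,  4.18628186e+00,
       -4.50529173e-03,  8.18956039e-06]), 'position': array([ 0.15198975, -0.60570488,  0.25520186]), 'eef_rot': array([-1.22489758e-01,  9.92469181e-01,  1.07594029e-03, -1.64884716e-04]), 'ft_force': array([ 0.22519768, -0.44100381,  0.40958776]), 'wrist_torque': array([-0.01921804,  0.02505141, -0.03386383]), 'finger_force': 0.0, 'opening': 1.003447194257125}
scene [1.23069394 0.31346863 0.90854386] [ 0.49006796  0.80043677 -0.29191903 -0.18416745] [[493.54683393   0.         322.55223892]
 [  0.         493.54683393 240.81986625]
 [  0.           0.           1.        ]] -0.0647311769217838
top [ 0.46825087 -0.00761911  1.03430666] [ 0.712927   -0.69682423  0.04679602 -0.06309687] [[451.69736907   0.         322.01432679]
 [  0.         451.69736907 247.30821607]
 [  0.           0.           1.        ]] -0.03905943585146628
```

View pics/top.png

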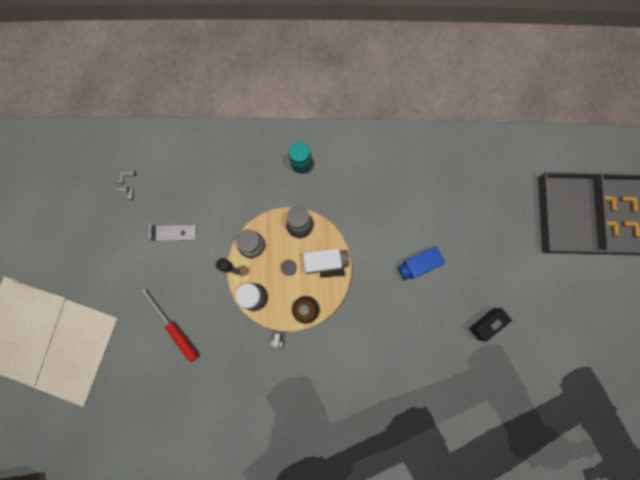

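View pics/scene.png

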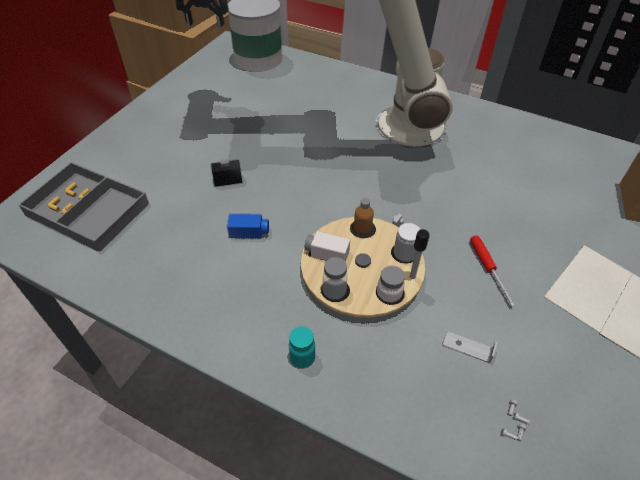

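The top view shows the disc centred at about (289,268). The white jar lies at (322,261) with its cap at (345,258), and the dark pad is partly under it at about (333,270). The handle is at (223,265), the pointer at (277,340), and the neighbours at (299,220), (249,242), (249,296) and (306,309). The blue and turquoise look-alikes are off the disc.

```bash
python3 - <<'E'
from h import *
c=np.load("top.npy");im=cv2.imread("pics/top.png");hsv=cv2.cvtColor(im,cv2.COLOR_BGR2HSV)
for n,(u,v) in dict(hub=(289,268),jar=(322,261),cap=(345,258),handle=(223,265),a=(299,216),b=(249,240),w=(249,296),am=(306,309),ptr=(277,340)).items():
    print(n,np.nanmedian(c[v-2:v+3,u-2:u+3].reshape(-1,3),0).round(4))
H,S,V=cv2.split(hsv)
wood=((H>8)&(H<28)&(S>70)&(V>110)).astype(np.uint8)
wood[:,:200]=0;wood[:,380:]=0;wood[:190]=0;wood[345:]=0
P=c[wood>0];P=P[np.abs(P[:,2]-.036)<.006];print("disc z",np.median(P[:,2]))
hull=cv2.convexHull((P[:,:2]).astype(np.float32))
print("circ",cv2.minEnclosingCircle(hull))
for nm in("top","scene"):
    c=np.load(nm+".npy")
    X,Y,Z=c[...,0],c[...,1],c[...,2];ctr=c[268,289,:2] if nm=="top" else ctr
    d=np.hypot(X-ctr[0],Y-ctr[1])<.16
    for lo,hi in((.165,.2),(.115,.135),(.106,.114),(.09,.105),(.07,.088)):
        m=(d&(Z>lo)&(Z<hi)).astype(np.uint8)
        n,l,st,ce=cv2.connectedComponentsWithStats(m)
        for i in range(1,n):
            if st[i,4]>25:
                q=c[l==i];print(nm,lo,hi,st[i,4],ce[i].round(),"med",np.median(q,0).round(4),"mid",((q.min(0)+q.max(0))/2).round(4),"ext",np.ptp(q,axis=0).round(3))
E
python3 -c "
import cv2
a=cv2.imread('pics/top.png')[190:350,205:365];cv2.imwrite('pics/c.png',cv2.resize(a,(600,600),interpolation=2))"
```

```text
hub [0.5751 0.0885 0.0471]
jar [0.5882 0.0156 0.0801]
cap [ 0.5963 -0.0333  0.0761]
handle [0.5637 0.2019 0.1817]
a [0.6756 0.0645 0.1222]
b [0.6269 0.1705 0.0983]
w [0.5088 0.1623 0.1121]
am [0.4852 0.044  0.1266]
ptr [0.4187 0.1097 0.0418]
disc z 0.03644753836243897
circ ((0.5768088698387146, 0.09000198543071747), 0.13997255265712738)
top 0.165 0.2 163 [223. 265.] med [0.564  0.202  0.1807] mid [0.5651 0.2041 0.1749] ext [0.025 0.025 0.02 ]
top 0.115 0.135 389 [298. 216.] med [0.6755 0.0666 0.1214] mid [0.675  0.0666 0.1214] ext [0.046 0.046 0.011]
top 0.115 0.135 93 [304. 310.] med [0.4832 0.0479 0.1261] mid [0.4831 0.048  0.1239] ext [0.02  0.02  0.011]
top 0.106 0.114 433 [248. 295.] med [0.5102 0.1654 0.1114] mid [0.5101 0.1653 0.11  ] ext [0.047 0.049 0.008]
top 0.09 0.105 68 [301. 226.] med [0.6575 0.0594 0.0944] mid [0.6672 0.0664 0.0951] ext [0.031 0.047 0.01 ]
top 0.09 0.105 438 [248. 241.] med [0.6255 0.1736 0.0983] mid [0.6264 0.1738 0.0973] ext [0.049 0.049 0.011]
top 0.09 0.105 67 [257. 298.] med [0.5021 0.1448 0.0997] mid [0.5095 0.1553 0.0976] ext [0.05  0.033 0.015]
[... 1728 characters left out ...]
686 0.0975] ext [0.039 0.05  0.015]
scene 0.07 0.088 102 [363. 220.] med [0.5011 0.0561 0.0795] mid [0.4956 0.0509 0.079 ] ext [0.027 0.041 0.018]
scene 0.07 0.088 690 [328. 242.] med [0.5967 0.0152 0.0792] mid [0.5923 0.0095 0.0773] ext [0.057 0.1   0.014]
scene 0.07 0.088 109 [404. 248.] med [0.5338 0.1693 0.0782] mid [0.5273 0.1659 0.079 ] ext [0.025 0.05  0.017]
scene 0.07 0.088 33 [415. 266.] med [0.5717 0.2067 0.0772] mid [0.5706 0.2066 0.0788] ext [0.011 0.013 0.017]
scene 0.07 0.088 149 [390. 287.] med [0.6466 0.1811 0.0748] mid [0.6367 0.1771 0.0789] ext [0.035 0.05  0.018]
scene 0.07 0.088 127 [334. 286.] med [0.6978 0.0789 0.0786] mid [0.6878 0.0702 0.0791] ext [0.031 0.048 0.018]
```

View pics/c.png

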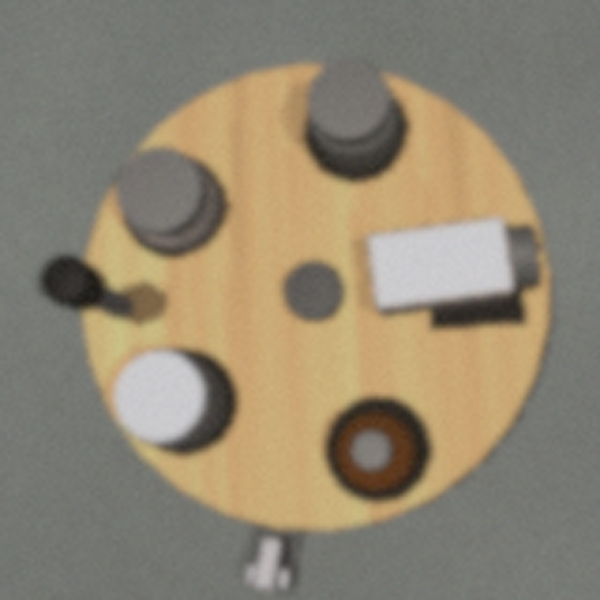

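Measured: hub about (0.577, 0.090), handle about (0.565, 0.204) at the correct 115 mm radius, and jar top at z = 0.080 = 36 + 44 mm. I'll fix the jar axis, seat and pointer next, and add a helper that works out the shifts.

```bash
cat >> h.py <<'E'
def pose(p,x,z):
    """target rotation from tool z dir and approx tool x or y dir"""
def frame(ydir,zdir):
    z=np.array(zdir,float);z/=np.linalg.norm(z);y=np.array(ydir,float);y-=z*(y@z);y/=np.linalg.norm(y)
    return R.from_matrix(np.stack([np.cross(y,z),y,z],1))
def delta(p,rot,ref=None):
    s=manip.get_state();r0,p0=(R.from_quat(s["eef_rot"]),s["position"]) if ref is None else ref
    return (r0.inv().apply(np.array(p)-p0)).round(4).tolist(),np.degrees((r0.inv()*rot).as_rotvec()).round(2).tolist()
E
python3 - <<'E'
from h import *
ctr=np.array([.577,.090])
for nm in("top","scene"):
    c=np.load(nm+".npy");im=cv2.imread(f"pics/{nm}.png").astype(int)
    X,Y,Z=c[...,0],c[...,1],c[...,2]
    white=(im.min(2)>130)&(np.ptp(im,axis=2)<45)
    m=(np.abs(X-.59)<.06)&(np.abs(Y-.01)<.06)&(Z>.074)&(Z<.085)&white
    r=cv2.minAreaRect((c[m][:,:2]*1000).astype(np.float32));print(nm,"body rect",r,m.sum())
    m2=(np.abs(X-.595)<.03)&(np.abs(Y+.035)<.02)&(Z>.05)&(Z<.085)
    print("capish",np.median(c[m2],0))
    mp=(np.hypot(X-.42,Y-.11)<.05)&(Z>.034)&(Z<.05)&(np.hypot(X-ctr[0],Y-ctr[1])>.15)
    q=c[mp];print("ptr",mp.sum(),np.median(q,0),q.min(0),q.max(0))
    # pad: dark at disc height
    md=(np.abs(Z-.037)<.005)&(im.max(2)<75)&(np.hypot(X-.586,Y+.005)<.045)
    q=c[md];print("pad",md.sum(),q.min(0),q.max(0),cv2.minAreaRect((q[:,:2]*1000).astype(np.float32)))
    mh=(np.hypot(X-ctr[0],Y-ctr[1])<.03)&(Z>.042)&(Z<.05)
    q=c[mh];print("hub",(q.min(0)+q.max(0))/2,np.ptp(q,axis=0))
print(get_image("wrist")["tool_from_camera"])
# approach: tool down over jar, above
a=np.radians(-82);print(delta([.59,.0,.25],frame([np.cos(np.radians(188)),np.sin(np.radians(188)),0],[0,0,-1])))
E
```

```text
top body rect ((591.2172241210938, 15.222408294677734), (43.257957458496094, 79.30801391601562), 8.422521591186523) 740
capish [ 0.59412079 -0.02691739  0.07648171]
ptr 71 [0.41455001 0.11085522 0.04191446] [0.40345982 0.1012943  0.03403831] [0.42730004 0.11833613 0.04607276]
pad 107 [ 0.56011786 -0.03052919  0.03226344] [0.57900425 0.01827447 0.04181591] ((569.2998657226562, -5.91362190246582), (13.889460563659668, 49.39628982543945), 6.95772647857666)
hub [0.57660036 0.08993141 0.04605132] [0.0337587  0.03378038 0.00784392]
scene body rect ((593.1290893554688, 12.560256958007812), (46.00725173950195, 87.42252349853516), 9.488694190979004) 563
capish [ 0.60684968 -0.02567574  0.07343088]
ptr 41 [0.41650334 0.11378737 0.04091016] [0.40408115 0.10718244 0.03663722] [0.4287859  0.12045346 0.04521645]
pad 11 [ 0.60517326 -0.02954404  0.03402443] [0.61587767 0.00873094 0.0378232 ] ((614.3379516601562, -11.537912368774414), (39.51640701293945, 9.14041805267334), 75.08661651611328)
hub [0.57891685 0.09153675 0.04591624] [0.0356676  0.03525943 0.00749881]
[[-5.93647214e-04 -9.45505163e-01 -3.25606563e-01  8.32902653e-02]
 [ 9.99999824e-01 -5.63476799e-04 -1.86964556e-04  1.14702187e-03]
 [-6.69579116e-06 -3.25606617e-01  9.45505331e-01 -1.17872930e-01]
 [ 0.00000000e+00  0.00000000e+00  0.00000000e+00  1.00000000e+00]]
([-0.5722, 0.4811, 0.0062], [0.08, 0.07, -83.93])
```

Call:
carry_out(
  steps=[
    [[-0.286, 0.24, 0.0], [0, 0, -42], 0],
    [[-0.286, 0.24, 0.0], [0, 0, -42], 0],
    [[-0.572, 0.481, 0.0], [0, 0, -84], 0],
    [[-0.572, 0.481, 0.0], [0, 0, -84], 0],
    [[-0.572, 0.481, 0.0], [0, 0, -84], 0],
    [[-0.572, 0.481, 0.0], [0, 0, -84], 0],
    [[-0.572, 0.481, 0.0], [0, 0, -84], 0],
    [[-0.572, 0.481, 0.0], [0, 0, -84], 0],
    [[-0.572, 0.481, 0.0], [0, 0, -84], 0],
    [[-0.572, 0.481, 0.0], [0, 0, -84], 0],
  ],
  force=30,
)

```text
time: 1.15
position: [0.4457, -0.199, 0.2564]
eef_rot: [0.757, -0.653, 0.0, -0.0]
ft_force: [0.9, -0.7, -0.1]
opening: 0.999
finger_force: 0.0
```

```bash
cat >> h.py <<'E'
def jarframe(yaw,t):
    """yaw of jar outward axis (deg); t tool tilt deg: +45 leans body outward, -45 inward. tool y across jar"""
    a=np.radians(yaw);u=np.array([np.cos(a),np.sin(a),0]);t=np.radians(t)
    return frame([np.sin(a),-np.cos(a),0],-u*np.sin(t)+np.array([0,0,-np.cos(t)])),u
E
python3 - <<'E'
from h import *
r,u=jarframe(-81.6,45);z=r.as_matrix()[:,2]
G=np.array([.5915,.0145,.062])+.006*u-.006*z;print(u,z,G)
print(delta(G-.10*z,r))
E
```

```text
[ 0.14608303 -0.98927233  0.        ] [-0.1032963   0.69952118 -0.70710678] [0.59299628 0.00436724 0.06624264]
([-0.1089, -0.1754, 0.1195], [-0.01, -45.0, 0.01])
```

Call:
carry_out(
  steps=[
    [[-0.04, -0.07, 0.02], [0, -8, 0], 0],
    [[-0.08, -0.14, 0.05], [0, -16, 0], 0],
    [[-0.109, -0.175, 0.08], [0, -24, 0], 0],
    [[-0.109, -0.175, 0.1], [0, -32, 0], 0],
    [[-0.109, -0.175, 0.12], [0, -40, 0], 0],
    [[-0.109, -0.175, 0.12], [0, -45, 0], 0],
    [[-0.109, -0.175, 0.12], [0, -45, 0], 0],
    [[-0.109, -0.175, 0.12], [0, -45, 0], 0],
    [[-0.109, -0.175, 0.12], [0, -45, 0], 0],
    [[-0.109, -0.175, 0.12], [0, -45, 0], 0],
  ],
)

```text
time: 2.15
position: [0.6032, -0.068, 0.1391]
eef_rot: [0.699, -0.605, -0.287, -0.251]
ft_force: [0.5, 0.9, 0.3]
opening: 1.0
finger_force: 0.0
```

```bash
python3 - <<'E'
from h import *
im=shot("wrist","w1");c=cloud(im);col=im["color"].astype(int)
print(STATE["position"],STATE["q"].round(2))
X,Y,Z=c[...,0],c[...,1],c[...,2]
white=(col.min(2)>120)&(np.ptp(col,axis=2)<45)
m=(np.abs(X-.59)<.06)&(np.abs(Y-.01)<.06)&(Z>.074)&(Z<.085)
print(m.sum(),(m&white).sum())
print(cv2.minAreaRect((c[m&white][:,:2]*1000).astype(np.float32)))
r,u=jarframe(-81.6,45);z=r.as_matrix()[:,2]
G=np.array([.5915,.0145,.062])+.006*u-.006*z
print(delta(G,r))
E
```

```text
Traceback (most recent call last):
NameError: name 'STATE' is not defined
```

View pics/w1.png

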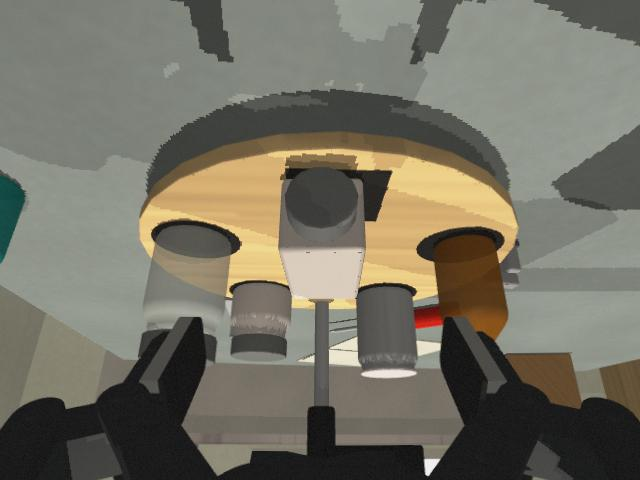

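The wrist view is inverted. It shows the jar at x≈322, centred between the fingertips (≈185 and ≈460), with the pad visible to its right at (375,190) and all neighbours clear of the fingers.

```bash
python3 - <<'E'
import h
from h import *
im=h.shot("wrist","w1");c=h.cloud(im);col=im["color"].astype(int)
print(h.STATE["position"],h.STATE["q"].round(2))
X,Y,Z=c[...,0],c[...,1],c[...,2]
m=(np.abs(X-.59)<.035)&(np.abs(Y-.01)<.06)&(Z>.076)&(Z<.084)&(col.min(2)>100)
print(m.sum(),cv2.minAreaRect((c[m][:,:2]*1000).astype(np.float32)))
m=(np.abs(Z-.037)<.004)&(col.max(2)<70)&(np.hypot(X-.586,Y+.005)<.05)
print("pad",m.sum(),cv2.minAreaRect((c[m][:,:2]*1000).astype(np.float32)))
r,u=jarframe(-81.6,45);z=r.as_matrix()[:,2]
G=np.array([.5915,.0145,.062])+.006*u-.006*z
print(delta(G,r))
E
```

```text
[ 0.60315387 -0.06790015  0.13886274] [-0.21  0.64  0.19 -0.73 -1.48  0.57]
4060 ((593.209716796875, 8.692058563232422), (43.969383239746094, 93.1866455078125), 9.056957244873047)
pad 1324 ((587.792236328125, -2.8034095764160156), (56.65284729003906, 55.805355072021484), 4.995269298553467)
([-0.0007, 0.0, 0.1027], [-0.32, -0.1, -0.05])
```

Call:
carry_out(
  steps=[
    [[0, 0, 0.025], [0, 0, 0], 0],
    [[0, 0, 0.05], [0, 0, 0], 0],
    [[0, 0, 0.07], [0, 0, 0], 0],
    [[0, 0, 0.085], [0, 0, 0], 0],
    [[0, 0, 0.095], [0, 0, 0], 0],
    [[0, 0, 0.101], [0, 0, 0], 0],
    [[0, 0, 0.101], [0, 0, 0], 0],
    [[0, 0, 0.101], [0, 0, 0], 0],
  ],
)

```text
time: 3.05
position: [0.5933, 0.0018, 0.0653]
eef_rot: [0.698, -0.606, -0.288, -0.251]
ft_force: [-0.3, 0.2, 0.8]
opening: 1.001
finger_force: 0.0
```

Call:
carry_out(
  steps=[
    [[0, 0, 0], [0, 0, 0], 255],
    [[0, 0, 0], [0, 0, 0], 255],
    [[0, 0, 0], [0, 0, 0], 255],
    [[0, 0, 0], [0, 0, 0], 255],
    [[0, 0, 0], [0, 0, 0], 255],
    [[0, 0, 0], [0, 0, 0], 255],
    [[0, 0, 0], [0, 0, 0], 255],
    [[0, 0, 0], [0, 0, 0], 255],
    [[0, 0, 0], [0, 0, 0], 255],
  ],
  force=40,
)

```text
time: 3.95
position: [0.5931, 0.002, 0.0653]
eef_rot: [0.698, -0.606, -0.289, -0.251]
ft_force: [0.6, -3.4, 4.8]
opening: 0.508
finger_force: 40.4
```

```bash
python3 - <<'E'
from h import *
import pickle
s=manip.get_state();r0=R.from_quat(s["eef_rot"]);p0=s["position"]
_,u=jarframe(-81.6,0)
base=np.array([.5915,.0145,.058])-.04*u
b=r0.inv().apply(base-p0);a=r0.inv().apply(u);print("base in tool",b,"axis in tool",a)
pickle.dump((b,a),open("jar.pkl","wb"))
# final rotation: axis ->z, and tool y -> same horizontal as jarframe(-85)
rf=jarframe(-85,-45)[0]
# correct so that axis is exactly vertical
ax=rf.apply(a);print("axis err",ax)
rf=R.align_vectors([[0,0,1]],[ax])[0]*rf
pf=np.array([.587,-.004,.037])-rf.apply(b)
print("final tcp",pf)
up=np.array([0,0,.12])
print("lift",delta(p0+up,r0)); print("above",delta(pf+[0,0,.12],rf)); print("mid rotation",delta(pf+[0,0,.12],jarframe(-83,0)[0]))
E
```

```text
base in tool [-3.20681791e-02  7.24907505e-05  4.23758379e-02] axis in tool [ 0.70738337 -0.00541808 -0.70680932]
axis err [5.43284143e-03 6.78417799e-05 9.99985240e-01]
final tcp [0.58615099 0.00326363 0.08963653]
lift ([-0.0848, -0.0001, -0.0849], [0.0, 0.0, 0.0])
above ([-0.1036, 0.0066, -0.1005], [0.3, 89.99, 3.43])
mid rotation ([-0.1036, 0.0066, -0.1005], [0.39, 44.98, 1.05])
```

Call:
carry_out(
  steps=[
    [[-0.02, 0, -0.02], [0, 0, 0], 255],
    [[-0.05, 0, -0.05], [0, 0, 0], 255],
    [[-0.085, 0, -0.085], [0, 0, 0], 255],
    [[-0.104, 0.007, -0.1], [0, 8, 0], 255],
    [[-0.104, 0.007, -0.1], [0, 16, 0], 255],
    [[-0.104, 0.007, -0.1], [0, 24, 0], 255],
    [[-0.104, 0.007, -0.1], [0, 32, 0], 255],
    [[-0.104, 0.007, -0.1], [0, 40, 0], 255],
    [[-0.104, 0.007, -0.1], [0, 45, 0], 255],
    [[-0.104, 0.007, -0.1], [0, 45, 0], 255],
  ],
)

```text
time: 4.95
position: [0.5836, 0.0065, 0.2073]
eef_rot: [0.757, -0.654, -0.001, 0.002]
ft_force: [-0.2, 0.3, -2.0]
opening: 0.512
finger_force: 40.1
```

```bash
cat > fin.py <<'E'
import sys,pickle
from h import *
b,a=pickle.load(open("jar.pkl","rb"))
rf=jarframe(-85,-45)[0];rf=R.align_vectors([[0,0,1]],[rf.apply(a)])[0]*rf
pf=np.array([.587,-.004,.037])-rf.apply(b)
for h in (.12,.03,0): print(h,delta(pf+[0,0,h],rf))
print(manip.get_state()["q"].round(2),manip.get_state()["opening"])
E
python3 fin.py
```

```text
0.12 ([0.0036, -0.0021, -0.0024], [-0.79, 44.99, 3.4])
0.03 ([0.0035, -0.0025, 0.0876], [-0.79, 44.99, 3.4])
0 ([0.0035, -0.0026, 0.1176], [-0.79, 44.99, 3.4])
[ 0.29  0.36 -0.17 -0.   -1.05 -0.14] 0.5117891353339549
```

Call:
carry_out(
  steps=[
    [[0.004, -0.002, -0.002], [0, 8, 1], 255],
    [[0.004, -0.002, -0.002], [-0.2, 16, 1], 255],
    [[0.004, -0.002, -0.002], [-0.5, 24, 2], 255],
    [[0.004, -0.002, -0.002], [-0.8, 32, 3], 255],
    [[0.004, -0.002, -0.002], [-0.8, 40, 3.4], 255],
    [[0.004, -0.002, -0.002], [-0.8, 45, 3.4], 255],
    [[0.004, -0.002, -0.002], [-0.8, 45, 3.4], 255],
    [[0.004, -0.002, -0.002], [-0.8, 45, 3.4], 255],
    [[0.004, -0.002, -0.002], [-0.8, 45, 3.4], 255],
    [[0.004, -0.002, -0.002], [-0.8, 45, 3.4], 255],
  ],
)

```text
time: 5.95
position: [0.5884, -0.0002, 0.2118]
eef_rot: [0.678, -0.628, 0.284, 0.255]
ft_force: [0.0, 0.7, -1.3]
opening: 0.515
finger_force: 40.2
```

```bash
python3 fin.py; python3 - <<'E'
import h
from h import *
for n,f in(("wrist","w2"),("scene","s2"),("top","t2")):
    im=h.shot(n,f); c=h.cloud(im); np.save(f+".npy",c)
    col=im["color"].astype(int);X,Y,Z=c[...,0],c[...,1],c[...,2]
    m=(np.abs(Z-.037)<.004)&(col.max(2)<70)&(np.hypot(X-.586,Y+.005)<.05)
    if m.sum()>50: print(n,"pad",m.sum(),cv2.minAreaRect((c[m][:,:2]*1000).astype(np.float32)))
    w=(col.min(2)>110)&(np.ptp(col,axis=2)<50)&(np.abs(X-.587)<.06)&(np.abs(Y)<.06)&(Z>.13)&(Z<.27)
    if w.sum()>30: print(n,"jar",w.sum(),c[w].min(0),c[w].max(0))
a=np.hstack([cv2.imread("pics/w2.png")[:,:],cv2.imread("pics/s2.png")[80:340,220:520].repeat(2,0).repeat(2,1)[:480]])
cv2.imwrite("pics/a2.png",cv2.resize(a,(800,310)))
E
```

```text
0.12 ([-0.0041, 0.002, -0.001], [0.03, 0.15, -0.49])
0.03 ([-0.0676, 0.003, 0.0628], [0.03, 0.15, -0.49])
0 ([-0.0887, 0.0033, 0.084], [0.03, 0.15, -0.49])
[ 0.52  0.45 -0.46  0.77 -1.18 -0.94] 0.5154887410142601
wrist pad 1972 ((575.8114013671875, 21.951595306396484), (74.26554870605469, 29.460323333740234), 8.781952857971191)
wrist jar 11773 [ 0.56032375 -0.02888204  0.20601788] [0.61866773 0.01696824 0.25528102]
scene pad 415 ((587.8809204101562, -2.539907455444336), (55.229373931884766, 55.29896545410156), 7.300370693206787)
scene jar 344 [ 0.53065081 -0.02792229  0.16131905] [0.61902824 0.05558848 0.26093931]
top pad 102 ((579.4591064453125, 3.5504302978515625), (72.67977905273438, 34.38010025024414), 58.825748443603516)
top jar 630 [ 0.56262665 -0.0308367   0.20879077] [0.61754528 0.0149968  0.25675168]
```

View pics/a2.png

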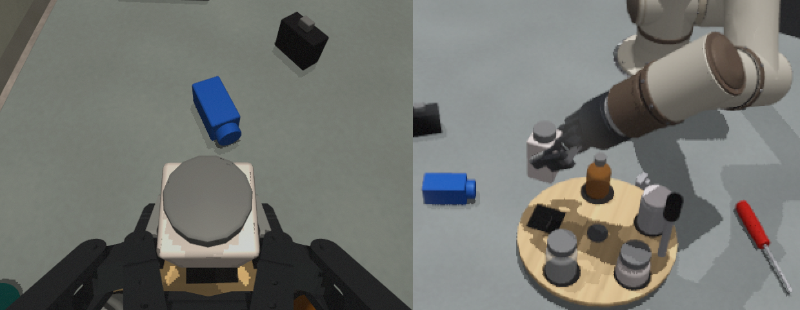

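The jar is upright in the jaws, with its cap at (208,195) in the left panel, and the pad is bare in the scene view. I'll compare cap and pad in the same cameras before lowering.

```bash
python3 - <<'E'
import h
from h import *
for f in("t2","s2","w2"):
    c=np.load(f+".npy");col=cv2.imread(f"pics/{f}.png").astype(int);X,Y,Z=c[...,0],c[...,1],c[...,2]
    n=(np.abs(X-.59)<.05)&(np.abs(Y+.008)<.05)
    m=n&(Z>.249)&(Z<.262)&(col.min(2)<200)
    q=c[m]
    if len(q)>20:
        print(f,len(q),"cap",cv2.minEnclosingCircle((q[:,:2]*1000).astype(np.float32)),"med",np.median(q,0))
        A=np.c_[q[:,:2]-q[:,:2].mean(0),np.ones(len(q))];k=np.linalg.lstsq(A,q[:,2],rcond=None)[0];print(" slope",k)
    m=n&(Z>.225)&(Z<.245);q=c[m]
    if len(q)>20: print(f,"shoulder",len(q),cv2.minAreaRect((q[:,:2]*1000).astype(np.float32)),np.median(q[:,2]))
b,a=__import__("pickle").load(open("jar.pkl","rb"));s=manip.get_state();r=R.from_quat(s["eef_rot"])
print("pred base",s["position"]+r.apply(b),"axis",r.apply(a))
E
```

```text
t2 518 cap ((589.78466796875, 24.162948608398438), 50.20903396606445) med [0.58927207 0.00115032 0.25375512]
 slope [-0.03107041  0.09992052  0.25451737]
t2 shoulder 628 ((590.279541015625, 4.683132171630859), (100.23477935791016, 70.35211944580078), 2.7577927112579346) 0.23671332562049352
s2 291 cap ((590.2198486328125, 24.1845645904541), 49.604305267333984) med [5.93813016e-01 5.68782947e-04 2.52850452e-01]
 slope [-0.01098977  0.08941865  0.25354939]
s2 shoulder 345 ((596.2109985351562, 1.7871055603027344), (103.37586212158203, 62.70838928222656), 20.52727699279785) 0.23671199201287385
w2 26821 cap ((590.0534057617188, 26.810527801513672), 50.9069938659668) med [0.59053641 0.00713214 0.2534923 ]
 slope [-0.0250866   0.09965898  0.25455275]
w2 shoulder 23293 ((591.3711547851562, 4.122825622558594), (102.21051788330078, 62.807090759277344), 4.591833591461182) 0.23674851099227515
pred base [ 0.58926578 -0.00712571  0.15903645] axis [-0.00504803 -0.00202428  0.99998521]
```

```bash
cat > cap.py <<'E'
from h import *
def cap(f,zc,x=.59,y=-.008,r=.032):
    c=np.load(f+".npy");col=cv2.imread(f"pics/{f}.png").astype(int);X,Y,Z=c[...,0],c[...,1],c[...,2]
    n=(np.abs(X-x)<r)&(np.abs(Y-y)<r)&(np.ptp(col,axis=2)<40)
    for nm,lo,hi,b0,b1 in(("cap",zc-.005,zc+.006,60,170),("shoulder",zc-.02,zc-.012,110,256)):
        m=n&(Z>lo)&(Z<hi)&(col.min(2)>b0)&(col.max(2)<b1)
        k,l,st,ce=cv2.connectedComponentsWithStats(m.astype(np.uint8))
        if k<2: continue
        i=1+np.argmax(st[1:,4]);q=c[l==i];p=(q[:,:2]*1000).astype(np.float32)
        k=np.linalg.lstsq(np.c_[q[:,:2]-q[:,:2].mean(0),np.ones(len(q))],q[:,2],rcond=None)[0]
        print(f,nm,len(q),"circ",np.round(np.append(*cv2.minEnclosingCircle(p)),1),"rect",np.round(np.hstack(cv2.minAreaRect(p)),1),"slope",k.round(3))
E
python3 - <<'E'
from cap import *
for f in("t2","s2","w2"): cap(f,.2535)
E
```

```text
t2 cap 316 circ [588.2  -8.9  17.8] rect [588.2  -8.3  33.8  33.9  45.3] slope [ 0.014 -0.002  0.253]
t2 shoulder 257 circ [588.7  -8.3  28.7] rect [588.6  -8.5  43.6  43.8   4.7] slope [-0.007  0.002  0.237]
s2 cap 197 circ [588.   -6.3  19.6] rect [588.4  -7.8  38.5  33.4  26.2] slope [ 0.007 -0.013  0.252]
s2 shoulder 89 circ [601.1  -7.6  22.6] rect [601.4  -7.6  23.   40.4   2.3] slope [-0.027  0.029  0.236]
w2 cap 14527 circ [589.2  -6.2  18.1] rect [589.2  -6.3  35.1  35.3  65.1] slope [0.002 0.001 0.253]
w2 shoulder 6930 circ [589.1  -6.   29.2] rect [589.1  -5.9  43.3  43.    5. ] slope [0.001 0.006 0.237]
```

```bash
python3 - <<'E'
from h import *
s=manip.get_state();r=R.from_quat(s["eef_rot"])
for z in(0,-.06,-.1,-.115,-.12): print(delta(s["position"]+[-.0013,.0039,z],r)[0])
E
```

```text
[-0.0028, 0.001, -0.0028]
[-0.0452, 0.0016, 0.0396]
[-0.0734, 0.002, 0.068]
[-0.084, 0.0022, 0.0786]
[-0.0876, 0.0023, 0.0821]
```

Call:
carry_out(
  steps=[
    [[-0.02, 0.001, 0.014], [0, 0, 0], 255],
    [[-0.045, 0.0015, 0.04], [0, 0, 0], 255],
    [[-0.06, 0.002, 0.055], [0, 0, 0], 255],
    [[-0.073, 0.002, 0.068], [0, 0, 0], 255],
    [[-0.08, 0.002, 0.0745], [0, 0, 0], 255],
    [[-0.084, 0.002, 0.0785], [0, 0, 0], 255],
    [[-0.084, 0.002, 0.0785], [0, 0, 0], 255],
    [[-0.084, 0.002, 0.0785], [0, 0, 0], 255],
  ],
)

```text
time: 6.9
position: [0.5874, 0.0044, 0.097]
eef_rot: [0.678, -0.627, 0.285, 0.255]
ft_force: [-0.4, 0.3, -1.0]
opening: 0.51
finger_force: 40.1
```

```bash
python3 - <<'E'
import h
from cap import *
b,a=__import__("pickle").load(open("jar.pkl","rb"));s=manip.get_state();r=R.from_quat(s["eef_rot"])
print("pred base",s["position"]+r.apply(b),"axis",r.apply(a),s["ft_force"])
for n,f in(("wrist","w3"),("scene","s3"),("top","t3")):
    im=h.shot(n,f); np.save(f+".npy",h.cloud(im)); cap(f,.1385)
E
```

```text
pred base [ 0.58849469 -0.00275648  0.04437805] axis [-0.00553545 -0.00135701  0.99998376] [-0.3762459   0.31137579 -0.97649844]
w3 cap 14514 circ [588.1  -1.4  18.1] rect [588.3  -1.3  34.6  35.7  88.5] slope [ 0.002 -0.002  0.138]
w3 shoulder 6868 circ [588.   -1.5  29.2] rect [588.2  -1.4  43.3  42.9   5.1] slope [0.001 0.003 0.122]
s3 cap 170 circ [589.   -3.6  19.2] rect [588.7  -1.9  37.4  32.1  26.5] slope [-0.     0.004  0.138]
s3 shoulder 104 circ [588.9  -3.5  27.9] rect [589.3  -2.5  44.7  42.2   3.8] slope [-0.005  0.001  0.122]
t3 cap 244 circ [587.7  -4.1  17.8] rect [587.4  -4.7  32.9  34.1   1.5] slope [-0.006 -0.001  0.138]
t3 shoulder 191 circ [587.6  -4.5  28.5] rect [587.5  -3.9  44.1  43.2   4.3] slope [-0.003  0.005  0.122]
```

Call:
carry_out(
  steps=[
    [[-0.001, 0.0008, 0.001], [0, 0, 0], 255],
    [[-0.002, 0.0008, 0.002], [0, 0, 0], 255],
    [[-0.003, 0.0008, 0.003], [0, 0, 0], 255],
    [[-0.003, 0.0008, 0.003], [0, 0, 0], 255],
    [[-0.003, 0.0008, 0.003], [0, 0, 0], 255],
  ],
)

```text
time: 7.55
position: [0.5861, 0.0041, 0.0919]
eef_rot: [0.678, -0.627, 0.284, 0.256]
ft_force: [-0.6, -0.2, -1.9]
opening: 0.509
finger_force: 40.1
```

Call:
carry_out(
  steps=[
    [[-0.0004, 0, 0.0004], [0, 0, 0], 255],
    [[-0.0008, 0, 0.0008], [0, 0, 0], 255],
    [[-0.0008, 0, 0.0008], [0, 0, 0], 255],
  ],
)

```text
time: 7.85
position: [0.5862, 0.0042, 0.0909]
eef_rot: [0.678, -0.627, 0.285, 0.256]
ft_force: [-0.1, -0.2, -0.6]
opening: 0.51
finger_force: 40.3
```

Call:
carry_out(
  steps=[
    [[-0.0004, 0, 0.0004], [0, 0, 0], 255],
    [[-0.0004, 0, 0.0004], [0, 0, 0], 255],
  ],
)

```text
time: 8.05
position: [0.5864, 0.0042, 0.0909]
eef_rot: [0.678, -0.627, 0.285, 0.256]
ft_force: [1.0, -0.0, 2.6]
opening: 0.512
finger_force: 40.7
```

Call:
carry_out(
  steps=[
    [[0, 0, 0], [0, 0, 0], 0],
    [[0, 0, 0], [0, 0, 0], 0],
    [[0, 0, 0], [0, 0, 0], 0],
    [[0, 0, 0], [0, 0, 0], 0],
    [[0, 0, 0], [0, 0, 0], 0],
    [[0, 0, 0], [0, 0, 0], 0],
    [[0, 0, 0], [0, 0, 0], 0],
    [[0, 0, -0.01], [0, 0, 0], 0],
    [[0, 0, -0.03], [0, 0, 0], 0],
    [[0, 0, -0.06], [0, 0, 0], 0],
  ],
)

```text
time: 9.05
position: [0.5814, 0.0461, 0.1327]
eef_rot: [0.678, -0.627, 0.284, 0.257]
ft_force: [0.6, 0.7, 0.5]
opening: 1.0
finger_force: 0.0
```

```bash
python3 - <<'E'
import h
from cap import *
s=manip.get_state();print(s["position"],s["ft_force"],s["opening"])
for n,f in(("wrist","w4"),("scene","s4"),("top","t4")):
    im=h.shot(n,f); c=h.cloud(im);np.save(f+".npy",c); cap(f,.1325)
    col=im["color"].astype(int);X,Y,Z=c[...,0],c[...,1],c[...,2]
    m=(np.abs(Z-.037)<.005)&(col.max(2)<70)&(np.hypot(X-.587,Y+.004)<.042)
    print("pad",m.sum(),cv2.minAreaRect((c[m][:,:2]*1000).astype(np.float32)) if m.sum()>20 else "")
r=frame([0,1,0],[0,0,-1])
print(delta(s["position"]+[0,0,.12],R.from_quat(s["eef_rot"])))
a=np.hstack([cv2.imread("pics/w4.png"),cv2.imread("pics/s4.png")[140:340,240:490].repeat(2,0).repeat(2,1)[:480].copy() if 0 else cv2.resize(cv2.imread("pics/s4.png")[160:330,260:487],(640,480))])
cv2.imwrite("pics/a4.png",cv2.resize(a,(800,300)))
E
```

```text
[0.58135421 0.04607924 0.13274206] [0.61015306 0.68972711 0.50658831] 1.0004508454457903
w4 cap 5669 circ [587.2  -1.5  17.9] rect [587.4  -1.7  34.7  35.   40.5] slope [ 0.    -0.003  0.132]
w4 shoulder 3125 circ [587.1  -1.5  29.3] rect [587.2  -1.2  43.1  43.1   4.7] slope [-0.     0.002  0.116]
pad 1423 ((585.5562744140625, 15.244227409362793), (55.99164581298828, 22.871421813964844), 7.500790119171143)
s4 cap 172 circ [586.7  -2.   19.4] rect [587.   -2.7  38.6  32.2  26.9] slope [-0.014 -0.001  0.132]
s4 shoulder 122 circ [589.   -1.3  28.4] rect [589.2  -2.   43.9  44.5   8. ] slope [-0.009 -0.005  0.116]
pad 84 ((599.588134765625, 4.295875549316406), (37.05705642700195, 64.71294403076172), 37.55586242675781)
t4 cap 238 circ [586.4  -4.2  17.8] rect [586.2  -4.6  33.   34.2   1.9] slope [ 0.001 -0.004  0.132]
t4 shoulder 196 circ [587.1  -4.4  27.7] rect [586.5  -3.9  43.5  43.4   5.3] slope [-0.009 -0.009  0.116]
pad 30 ((566.075927734375, -6.289722442626953), (6.253945350646973, 49.30842590332031), 6.8978986740112305)
([0.0853, 0.0005, -0.0824], [-0.42, 0.18, -0.1])
```

View pics/a4.png

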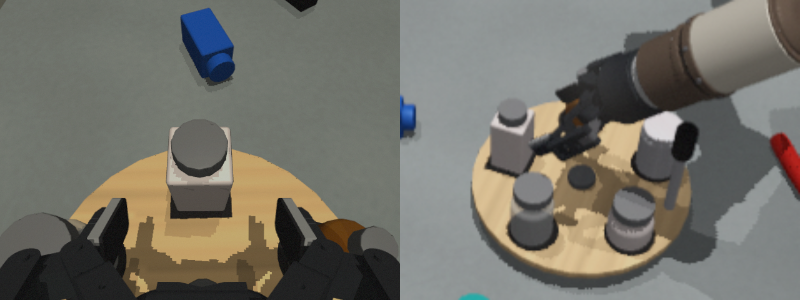

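```bash
python3 - <<'E'
from h import *
s=manip.get_state();y=np.radians(185.5);r=frame([np.cos(y),np.sin(y),0],[0,0,-1])
p=s["position"]
print(delta(p+[0,0,.13],R.from_quat(s["eef_rot"])));print(delta([.58,.08,.27],r));print(delta([.565,.2045,.25],r))
c=np.load("t4.npy")
for f in("t2","t4","w4","s4"):
    c=np.load(f+".npy");X,Y,Z=c[...,0],c[...,1],c[...,2]
    m=(np.hypot(X-.565,Y-.204)<.02)&(Z>.172)&(Z<.186);q=c[m];print(f,m.sum(),cv2.minEnclosingCircle((q[:,:2]*1000).astype(np.float32)) if m.sum()>20 else "")
E
```

```text
([0.0917, -0.0017, -0.0921], [0.0, 0.0, 0.0])
([0.0734, -0.0013, -0.1186], [-0.47, -44.88, -0.91])
([-0.0294, 0.0034, -0.1929], [-0.47, -44.88, -0.91])
t2 0 
t4 0 
w4 0 
s4 127 ((567.011474609375, 206.05044555664062), 13.439316749572754)
```

Call:
carry_out(
  steps=[
    [[0.03, 0, -0.03], [0, 0, 0], 0],
    [[0.065, 0, -0.065], [0, 0, 0], 0],
    [[0.092, 0, -0.092], [0, -5, 0], 0],
    [[0.08, 0, -0.11], [0, -13, -0.3], 0],
    [[0.073, 0, -0.118], [0, -21, -0.6], 0],
    [[0.073, 0, -0.118], [-0.5, -29, -0.9], 0],
    [[0.073, 0, -0.118], [-0.5, -37, -0.9], 0],
    [[0.073, -0.001, -0.118], [-0.5, -45, -0.9], 0],
    [[0.036, 0.001, -0.145], [-0.5, -45, -0.9], 0],
    [[0.0, 0.003, -0.17], [-0.5, -45, -0.9], 0],
  ],
)

```text
time: 10.2
position: [0.5688, 0.1631, 0.2528]
eef_rot: [0.737, -0.676, -0.002, 0.001]
ft_force: [0.5, -0.1, -0.5]
opening: 1.005
finger_force: 0.0
```

```bash
python3 - <<'E'
from h import *
y=np.radians(185.5);r=frame([np.cos(y),np.sin(y),0],[0,0,-1])
print(delta([.566,.205,.25],r),delta([.566,.205,.165],r),manip.get_state()["position"])
E
```

```text
([-0.042, -0.0008, 0.0029], [0.22, 0.06, -0.62]) ([-0.0419, -0.0011, 0.0879], [0.22, 0.06, -0.62]) [0.56876631 0.16312213 0.25281901]
```

Call:
carry_out(
  steps=[
    [[0, 0, 0], [0, 0, 0], 0],
    [[0, 0, 0], [0, 0, 0], 0],
    [[0, 0, 0], [0, 0, 0], 0],
  ],
)

```text
time: 10.5
position: [0.568, 0.1651, 0.2525]
eef_rot: [0.739, -0.674, -0.002, 0.002]
ft_force: [-0.5, -0.9, -0.0]
opening: 0.997
finger_force: 0.0
```

```bash
python3 - <<'E'
from h import *
import h
y=np.radians(185.5);r=frame([np.cos(y),np.sin(y),0],[0,0,-1])
s=manip.get_state();print(s["position"],delta([.566,.205,.165],r))
im=h.shot("wrist","w5");c=h.cloud(im);np.save("w5.npy",c);X,Y,Z=c[...,0],c[...,1],c[...,2]
m=(np.hypot(X-.565,Y-.204)<.03)&(Z>.17)&(Z<.19);q=c[m];print(m.sum(),cv2.minEnclosingCircle((q[:,:2]*1000).astype(np.float32)) if m.sum()>20 else "")
E
```

```text
[0.56798606 0.16512324 0.2524931 ] ([-0.0399, -0.0022, 0.0875], [0.3, -0.03, -0.19])
1910 ((565.6869506835938, 206.17279052734375), 13.22453498840332)
```

Call:
carry_out(
  steps=[
    [[-0.04, -0.002, 0], [0.3, 0, 0], 0],
    [[-0.0405, -0.002, 0], [0.3, 0, 0], 0],
    [[-0.0405, -0.002, 0.02], [0.3, 0, 0], 0],
    [[-0.0405, -0.002, 0.04], [0.3, 0, 0], 0],
    [[-0.0405, -0.002, 0.06], [0.3, 0, 0], 0],
    [[-0.0405, -0.002, 0.078], [0.3, 0, 0], 0],
    [[-0.0405, -0.002, 0.0875], [0.3, 0, 0], 0],
    [[-0.0405, -0.002, 0.0875], [0.3, 0, 0], 0],
  ],
)

```text
time: 11.35
position: [0.5655, 0.2053, 0.1641]
eef_rot: [0.739, -0.674, -0.0, 0.001]
ft_force: [0.6, -0.5, 0.0]
opening: 0.997
finger_force: 0.0
```

Call:
carry_out(
  steps=[
    [[0, 0, 0], [0, 0, 0], 255],
    [[0, 0, 0], [0, 0, 0], 255],
    [[0, 0, 0], [0, 0, 0], 255],
    [[0, 0, 0], [0, 0, 0], 255],
    [[0, 0, 0], [0, 0, 0], 255],
    [[0, 0, 0], [0, 0, 0], 255],
    [[0, 0, 0], [0, 0, 0], 255],
    [[0, 0, 0], [0, 0, 0], 255],
    [[0, 0, 0], [0, 0, 0], 255],
    [[0, 0, 0], [0, 0, 0], 255],
  ],
  force=40,
)

```text
time: 12.35
position: [0.5662, 0.2064, 0.1661]
eef_rot: [0.739, -0.673, 0.001, -0.001]
ft_force: [-2.8, 0.2, 6.0]
opening: 0.296
finger_force: 40.8
```

```bash
cat > turn.py <<'E'
import sys
from h import *
H=np.array([.5775,.0905]);s=manip.get_state();p=s["position"];r=R.from_quat(s["eef_rot"])
d=p[:2]-H;print("radius",np.hypot(*d),"ang",np.degrees(np.arctan2(d[1],d[0])),p,s["ft_force"],s["opening"])
ang0=np.arctan2(d[1],d[0]);rad=.115
for k in map(float,sys.argv[1:]):
    t=ang0-np.radians(k);q=np.array([H[0]+rad*np.cos(t),H[1]+rad*np.sin(t),p[2]])
    print(k,*delta(q,R.from_euler("z",-k,degrees=True)*r))
E
python3 turn.py 3 7 12 17 22 27 31 34 36 37
```

```text
radius 0.11646064294953226 ang 95.55349128363358 [0.56622952 0.20641401 0.16611102] [-2.82950586  0.15103389  5.9851866 ] 0.2964831573441792
3.0 [0.0016, -0.006, 0.0] [0.0, 0.01, 3.0]
7.0 [0.0023, -0.014, 0.0] [0.0, 0.01, 7.0]
12.0 [0.0039, -0.0239, 0.0] [0.0, 0.02, 12.0]
17.0 [0.0064, -0.0336, 0.0001] [0.0, 0.03, 17.0]
22.0 [0.0097, -0.0431, 0.0001] [0.0, 0.04, 22.0]
27.0 [0.0138, -0.0523, 0.0001] [0.01, 0.05, 27.0]
31.0 [0.0177, -0.0593, 0.0001] [0.01, 0.06, 31.0]
34.0 [0.0209, -0.0644, 0.0001] [0.01, 0.06, 34.0]
36.0 [0.0232, -0.0677, 0.0001] [0.01, 0.07, 36.0]
37.0 [0.0244, -0.0693, 0.0001] [0.01, 0.07, 37.0]
```

Call:
carry_out(
  steps=[
    [[0.0005, -0.004, 0], [0, 0, 2], 255],
    [[0.001, -0.01, 0], [0, 0, 5], 255],
    [[0.002, -0.018, 0], [0, 0, 9], 255],
    [[0.004, -0.026, 0], [0, 0, 13], 255],
    [[0.0064, -0.0336, 0], [0, 0, 17], 255],
    [[0.0097, -0.0431, 0], [0, 0, 22], 255],
    [[0.0138, -0.0523, 0], [0, 0, 27], 255],
    [[0.0177, -0.0593, 0], [0, 0, 31], 255],
    [[0.0209, -0.0644, 0], [0, 0, 34], 255],
    [[0.0209, -0.0644, 0], [0, 0, 34], 255],
  ],
)

```text
time: 13.35
position: [0.6333, 0.1925, 0.1661]
eef_rot: [-0.51, 0.86, 0.0, 0.002]
ft_force: [-1.2, 3.4, 4.7]
opening: 0.294
finger_force: 40.9
```

```bash
python3 turn.py 2 5 9 13 17 22 27 31 34 34; python3 - <<'E'
import h
from h import *
im=h.shot("scene","s6");cv2.imwrite("pics/s6c.png",cv2.resize(im["color"][150:350,240:500,::-1],(650,500)))
im=h.shot("top","t6")
E
```

```text
radius 0.1162663240428263 ang 61.296584007547416 [0.6333399  0.19247923 0.16612509] [-1.18126843  3.3664626   4.73169178] 0.29363539135853434
2.0 [0.0013, -0.004, 0.0] [0.01, 0.0, 2.0]
5.0 [0.0017, -0.01, 0.0] [0.02, 0.01, 5.0]
9.0 [0.0027, -0.018, 0.0] [0.04, 0.02, 9.0]
13.0 [0.0042, -0.0259, 0.0] [0.05, 0.03, 13.0]
17.0 [0.0063, -0.0336, 0.0] [0.07, 0.04, 17.0]
22.0 [0.0096, -0.0431, 0.0001] [0.09, 0.05, 22.0]
27.0 [0.0138, -0.0522, 0.0001] [0.11, 0.06, 27.0]
31.0 [0.0177, -0.0592, 0.0001] [0.12, 0.07, 31.0]
34.0 [0.0209, -0.0643, 0.0001] [0.13, 0.07, 34.0]
34.0 [0.0209, -0.0643, 0.0001] [0.13, 0.07, 34.0]
```

View pics/s6c.png

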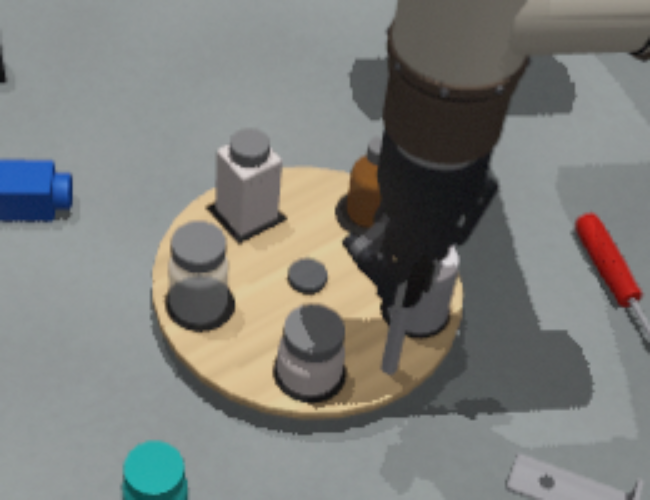

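The disc follows the handle. The jar stands centred on its pad at (248,190) and all four neighbours are upright.

Call:
carry_out(
  steps=[
    [[0.0005, -0.004, 0], [0, 0, 2], 255],
    [[0.001, -0.01, 0], [0, 0, 5], 255],
    [[0.002, -0.018, 0], [0, 0, 9], 255],
    [[0.004, -0.026, 0], [0, 0, 13], 255],
    [[0.0064, -0.0336, 0], [0, 0, 17], 255],
    [[0.0097, -0.0431, 0], [0, 0, 22], 255],
    [[0.0138, -0.0523, 0], [0, 0, 27], 255],
    [[0.0177, -0.0593, 0], [0, 0, 31], 255],
    [[0.0209, -0.0644, 0], [0, 0, 34], 255],
    [[0.0209, -0.0644, 0], [0, 0, 34], 255],
  ],
)

```text
time: 14.45
position: [0.6805, 0.1434, 0.1662]
eef_rot: [-0.236, 0.972, 0.001, 0.003]
ft_force: [3.3, 6.3, 2.9]
opening: 0.292
finger_force: 40.7
```

```bash
python3 turn.py 22 24; python3 - <<'E'
import h
from cap import *
for n,f in(("top","t7"),("scene","s7")):
    im=h.shot(n,f);c=h.cloud(im);np.save(f+".npy",c)
    cap(f,.1325,.577+.095*np.cos(np.radians(208)),.09+.095*np.sin(np.radians(208)),.045)
    col=im["color"].astype(int);X,Y,Z=c[...,0],c[...,1],c[...,2]
    d=np.hypot(X-.5775,Y-.0905)
    m=(Z>.035)&(Z<.048)&(d>.152)&(d<.185)&(np.hypot(X-.416,Y-.111)<.04);q=c[m]
    if m.sum():print("ptr",m.sum(),np.median(q,0),"d",np.median(d[m]))
    m=(Z>.042)&(Z<.049)&(d<.025);q=c[m];print("hub",m.sum(),cv2.minEnclosingCircle((q[:,:2]*1000).astype(np.float32)) if m.sum()>5 else 0)
cv2.imwrite("pics/t7c.png",cv2.resize(cv2.imread("pics/t7.png")[190:370,190:390],(700,630))[:600])
E
```

```text
radius 0.11584276254442646 ang 27.194596455038443 [0.68053744 0.14344177 0.16618316] [3.32829312 6.29277001 2.89615749] 0.29177706811769194
22.0 [0.0093, -0.0431, -0.0001] [0.16, 0.0, 22.0]
24.0 [0.0108, -0.0468, -0.0001] [0.17, 0.0, 24.0]
t7 cap 249 circ [492.6  47.3  17.7] rect [492.   46.9  33.6  33.8   1.4] slope [0.001 0.005 0.132]
t7 shoulder 205 circ [492.5  46.8  28.9] rect [492.4  47.4  43.7  44.   25.3] slope [-0.01  -0.007  0.116]
ptr 62 [0.41438375 0.11145353 0.04211028] d 0.16410571398793117
hub 195 ((576.8406372070312, 89.60433959960938), 17.833072662353516)
s7 shoulder 26 circ [503.3  33.2  22.4] rect [504.   31.8  44.7   3.9  28.4] slope [-0.243  0.502  0.115]
ptr 3 [0.41099477 0.11986594 0.04082573] d 0.16897577209440187
hub 4 0
```

View pics/t7c.png

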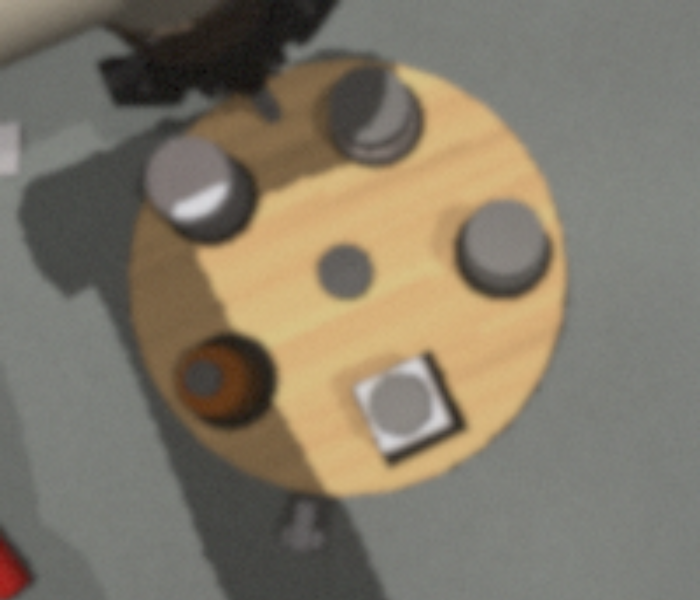

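The jar is upright and centred on its pad at crop (403,403), with the pointer at (303,522). From the top view the seat is at about 206.9° and the pointer at about 172.4°, so about 34.5° remains.

Call:
carry_out(
  steps=[
    [[0.0005, -0.004, 0], [0, 0, 2], 255],
    [[0.001, -0.01, 0], [0, 0, 5], 255],
    [[0.002, -0.018, 0], [0, 0, 9], 255],
    [[0.004, -0.026, 0], [0, 0, 13], 255],
    [[0.0064, -0.0336, 0], [0, 0, 17], 255],
    [[0.0097, -0.0431, 0], [0, 0, 22], 255],
    [[0.0138, -0.0523, 0], [0, 0, 27], 255],
    [[0.0177, -0.0593, 0], [0, 0, 31], 255],
    [[0.0212, -0.065, 0], [0, 0, 34.3], 255],
    [[0.0212, -0.065, 0], [0, 0, 34.3], 255],
  ],
)

```text
time: 15.55
position: [0.6915, 0.0746, 0.1663]
eef_rot: [0.061, 0.998, 0.001, 0.003]
ft_force: [6.4, 1.2, 2.5]
opening: 0.291
finger_force: 40.6
```

Call:
carry_out(
  steps=[
    [[0, 0, 0], [0, 0, 0], 255],
    [[0, 0, 0], [0, 0, 0], 255],
    [[0, 0, 0], [0, 0, 0], 255],
  ],
)

```text
time: 15.85
position: [0.6916, 0.0751, 0.1662]
eef_rot: [0.06, 0.998, 0.0, 0.003]
ft_force: [5.1, 0.8, 1.6]
opening: 0.29
finger_force: 40.6
```

```bash
cat > chk.py <<'E'
import h,sys
from cap import *
from scipy.optimize import least_squares
k=sys.argv[1]
f="t"+k;im=h.shot("top",f);c=h.cloud(im);np.save(f+".npy",c)
cap(f,.1325,.483,.103,.04)
X,Y,Z=c[...,0],c[...,1],c[...,2];d=np.hypot(X-.5768,Y-.0898)
m=(Z>.035)&(Z<.049)&(d>.152)&(d<.185)&(np.hypot(X-.416,Y-.111)<.04);q=c[m][:,:2]-[.5768,.0898]
ang=np.degrees(np.arctan2(q[:,1],q[:,0]))%360;print("ptr",m.sum(),"ang med",np.median(ang),"midrange",(ang.min()+ang.max())/2,"mean",ang.mean())
m=(Z>.042)&(Z<.049)&(d<.025);print("hub",cv2.minEnclosingCircle((c[m][:,:2]*1000).astype(np.float32)))
for rlo in(.155,.162,.168,.174):
    t=(np.hypot(*q.T)>rlo)&(np.hypot(*q.T)<rlo+.007);print(rlo,t.sum(),ang[t].mean() if t.any() else 0)
cv2.imwrite(f"pics/{f}c.png",cv2.resize(cv2.imread(f"pics/{f}.png")[190:370,190:390],(660,594)))
s=h.shot("scene","s"+k)
E
python3 chk.py 8; python3 turn.py 1
```

```text
t8 cap 179 circ [483.5 103.1  17.7] rect [482.7 102.3  32.9  34.   85.6] slope [0.013 0.016 0.132]
t8 shoulder 31 circ [496.4  85.5   7.4] rect [497.3  84.4  14.8   9.5  35.8] slope [-0.088  0.147  0.116]
ptr 61 ang med 172.5064747499389 midrange 172.34341811287828 mean 172.45596138374088
hub ((576.7044677734375, 89.97315216064453), 17.677186965942383)
0.155 20 172.4060353923312
0.162 18 172.43570943190497
0.168 19 172.292167800249
0.174 3 172.92667722914135
radius 0.11512535032323176 ang -7.649340939989888 [0.69160088 0.07517567 0.16624869] [5.53930101 1.36327337 1.77492398] 0.2948276334655075
1.0 [0.0002, -0.002, -0.0] [0.01, -0.0, 1.0]
```

View pics/t8c.png

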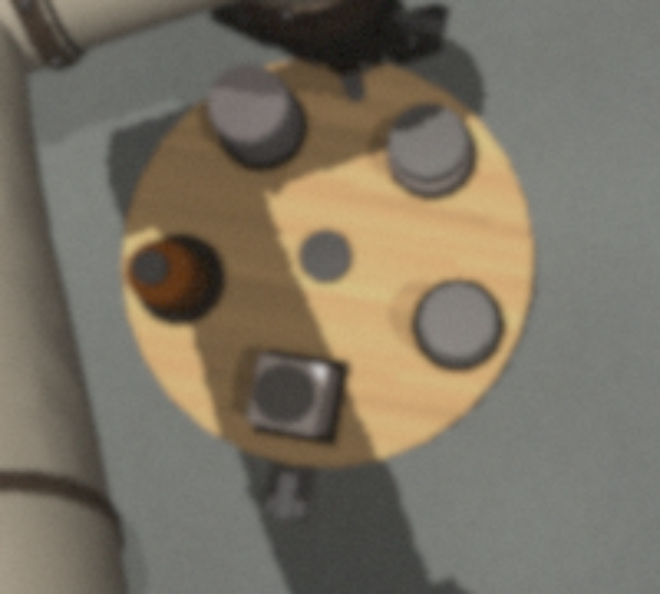

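The jar is at about 172.2° against the pointer's 172.4°, less than 1 mm off. It stands free and centred on its pad, all four neighbours are upright, and the gripper holds the handle, so I'm handing in.

```bash
python3 -c "
from cell import close_job
print(close_job())"
```

```text
the job is handed in; nothing more can be done
None
```

The jar stands upright, cap up, centred on its pad and in line with the pointer to within 1 mm; the neighbours are undisturbed, the gripper still holds the handle, and I handed the job in at about 16 s.

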